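# Bring the seed dish under the reading lens

## Task

A four-armed dish carousel stands on the table, and one of its seats holds a petri dish of seeds. With a finger, push gently on a spoke to turn the carousel until the seat with the dish stands in line with the pointed index on the stand, within about a centimetre; then push the swing arm of the lens fully in to its stop, so that the lens is over the dish. Only push, nothing is gripped or lifted: do not touch the dish or take it out of its seat, and leave the loose things around alone.

Things in the scene. Friction and masses are not known exactly. Their poses are not given: they have to be found in the camera images.
- base: fixed bright aluminium stand. Origin: on the table under the carousel's vertical axis; +x points from the axis to the viewing place and the index. Below the spokes: a foot (radius 45 mm, to 20 mm high) and flat rails (30 mm wide, 7 mm high) to the index and the lens post. Index: steel pillar 39 mm high at x = 201 to 215 mm, with a pointed plate whose point is at x = 185 mm
- carousel: turning grey part: hub (radius 28 mm, top z = 50 mm), four spokes at 90 degrees, 14 mm wide, z = 24 to 38 mm, free from 28 to 105 mm from the axis, each with a round seat at 140 mm (outer radius 35 mm, rim z = 35 mm). Origin on the axis at table height; +x along the dish's spoke. Turns endlessly both ways; friction about 2 N at 70 mm; stays where left
- seat (a point): centre of the floor of the seat that holds the dish (z = 28 mm); turns with the carousel
- dish: the clear plastic petri dish with seeds, 60 mm across and 12 mm tall, loose in one seat (2 mm play). Origin: centre of its underside, at z = 28 mm
- station (a point): the viewing place: fixed point on the stand, 140 mm from the axis in line with the index, at z = 28 mm, where the centre of the dish must come
- lens_pivot (a point): axis of the lens post, 220 mm from the carousel's axis, 18 mm post, with the swing arm's boss (24 mm across, top at z = 84 mm) on it; the point is at the height of the middle of the arm, z = 72 mm
- lens_eye (a point): centre of the round lens (74 mm across, z = 67 to 77 mm), 121 mm from the post; turns with the swing arm. The dark steel arm between is 10 mm wide, z = 66 to 78 mm, free to push from 12 to 84 mm from the pivot
- lens (a joint): angle of the lens arm in rad: 0 at its stop, where the lens is right over the viewing place; grows clockwise seen from above as it is swung out (start 0.9 to 1.5; upper stop 1.95). Light friction (about 1 N at 55 mm), stays where it is left
- spare_dish: a second 60 mm petri dish, 12 mm tall, lying loose on the table to the left of the carousel; leave it alone. Origin: centre of its underside
- tape: a roll of white tape, 47 mm across, 18 mm tall, flat on the table; leave it alone. Origin: centre of its underside
- rubber: a small eraser 45 x 19 x 11 mm on the table in front of the carousel, to the right; leave it alone. Origin: centre of its underside
- tweezer: steel tweezers, 126 mm long, 8 mm high, flat on the table, right of the carousel; leave them alone. Origin: centre of its underside
- bluepen: a pen, 140 mm long, flat on the table to the right of the carousel; leave it alone. Origin: centre of its underside
There are look-alikes about, which are no part of the job. Leave any turquoise look-alike of the dish alone.

How it is judged:
By the outcome, as a careful person would: the job done as asked, in the order asked, and still so for the second after the job is handed in, with the robot touching nothing.
It also fails if it takes over 54 s, if anything falls off the work surface, if the arm or the gripper's body presses on something with over 40 N, if the wrist force passes 120 N, or if a joint passes its speed limit or range.

## Robot

A 7-joint arm with a two-finger parallel gripper is mounted at the origin on a cart in front of the work surface, level with it; the furniture and walls round the work are solid. World frame = base frame: x ahead of the robot, y to its left, z up, the work surface at z = 0. Lengths are in m, angles in degrees, forces in N, time in s.
With the tool pointing down it reaches from about 0.425 to 1.025 m from the base axis. Payload 3.6 kg.
Tool frame: the origin (TCP) lies at the very end of the fingers, on their centre line; the grasp point (between the pads) lies 19 mm behind it (ctrl.grip_point_offset is the distance from the TCP to the grasp point, in m); z points along the fingers, y is the line along which they close (so a half turn about z gives the same grasp; the last joint's range is limited). The gripper opens to 85 mm and grips with 20 to 120 N. Pads are 22 mm wide; open, the fingers measure 114 mm over their backs; the gripper's body (76 mm by 85 mm) begins 54 mm behind the grasp point. The pads swing forward as they close: fully open they stand 13 mm farther back than shut.
Start: joints at [-76.92, 33.873, 2.773, 92.16, -1.908, 54.013, -1.931], TCP at [0.229, 0.688, 0.194] pointing down, gripper open.
Joint ranges: [-153.93, 153.93], [-27.13, 128.08], [-72.61, 78.16], [10.71, 143.7], [-87.88, 267.88], [4.46, 118.87], [-176.78, 176.78]. Speed limits (degrees/s): [147.25, 147.25, 180, 180, 180, 180, 180].

## Interface

Orientations are given as a 3x3 rotation matrix whose columns are the frame's x, y, z axes.
In Python, from plant import ctrl, viewer, hand_in gives the robot as it stands. The module is installed in compiled form; this text tells all that it offers.
- The arm moves only by the tool carry_out, never from a script. Its argument "moves" is text: rows parted by semicolons, each of 7 numbers parted by spaces: the opening, from 0 (shut) to 1 (fully open), then the shift along the tool's x, y, z in units of 50 mm (1.0 is 50 mm), then the turn, a rotation vector about the tool's x, y, z in units of 8 degrees (1.0 is 8 degrees). In form: grip dx dy dz rx ry rz; .... A call has 1 to 10 rows; each row is the pose to reach, as a shift and turn from the pose commanded when the call began, along the tool's axes at that moment; what a row does not reach only later rows make up. A row lasts 1/8 s, in which the tool goes at most 62.5 mm and 10.7 degrees, less where a joint would pass 70% of its speed; a pose out of reach is approached as far as the arm can. A call with a gripper value outside its range is refused whole. The fingers move at their own pace and stop on an object; "grip_force" is the grip in N (left out, the last holds). Time passes only in rows, so rows that repeat a pose let the fingers close. It gives the time, the measured TCP pose, the force, the opening and the grip force at its end, in the units of the state.
- ctrl.read_state(): the state, without advancing time (a new reading comes with each control period).
- viewer.read_camera(name): name is "scene" or "side" or "wrist"; returns a dict with "img" (420x560x3 uint8, red, green, blue), "fx", "fy", "cx", "cy" (pixels), "eye" and "orientation" of the camera in the world; the wrist camera has in their place "mount" (4x4, takes a point from camera to tool coordinates, whose origin is the TCP and whose axes are the flange's). Camera axes: x right, y down, z forward; pixel columns grow to the right and rows downward; lengths in m; the calibration is good to about 2 mm. A picture is of the moment at which its call begins: read the wrist's pose just before it. There is no depth.
- hand_in(): hands the job in; it is judged then, once.
The state is a dict: "t": time; "joint_positions": joint angles; "dq": joint speeds; "tau": joint torques, N m; "position": TCP position; "ee_rot": TCP orientation; "force": force on the tool from outside, world axes, zero at the start; "torque": the same for the moment, N m; "gripper_width": finger opening in m; "grasp_force": force on a finger pad.
Only numpy, scipy, OpenCV 4.12 (cv2) and the standard library are available. Lean on these libraries where they do the work, as an engineer would, in place of code of your own. Each camera call takes 0.05 s, during which the arm holds its last target. There are 200 camera calls.

## Working session

There is one attempt and no reset: what is moved stays moved. The work goes in short steps, Python scripts to look and compute and a tool call to move; the robot and the scene stay as the last step left them, time stands still between calls to the robot, and variables do not carry over. Pictures are saved under pics/ and viewed, at most 10 in all, crops included, and the job is handed in when it is done.

Besides the shell and the picture viewer there is one more tool, called after "Request:" as name(argument=value, ...), one argument or row to a line, values as JSON. carry_out: Moves the arm, as the interface text tells. Its arguments: {"type":"object","properties":{"moves":{"type":"string"},"grip_force":{"type":"number"}},"required":["moves"]}

```bash
mkdir -p pics; cat > h.py <<'E'
import numpy as np, cv2
from plant import ctrl, viewer, hand_in
def snap(n,f):
    s=ctrl.read_state(); c=viewer.read_camera(n)
    cv2.imwrite('pics/'+f,c['img'][:,:,::-1]); 
    if n=='wrist':
        T=np.eye(4);T[:3,:3]=s['ee_rot'];T[:3,3]=s['position'];M=T@np.array(c['mount']);c['eye']=M[:3,3];c['orientation']=M[:3,:3]
    np.savez('pics/'+f+'.npz',K=[c['fx'],c['fy'],c['cx'],c['cy']],e=c['eye'],R=c['orientation'])
    return c
def onz(f,u,v,z):
    d=np.load('pics/'+f+'.npz');K=d['K'];r=d['R']@[(u-K[2])/K[0],(v-K[3])/K[1],1];return d['e']+r*(z-d['e'][2])/r[2]
def proj(f,p):
    d=np.load('pics/'+f+'.npz');K=d['K'];q=d['R'].T@(np.array(p)-d['e']);return K[0]*q[0]/q[2]+K[2],K[1]*q[1]/q[2]+K[3]
E
python3 - <<'E'
from h import *
a=snap('scene','s0.png');b=snap('side','d0.png')
print(a['eye'],a['orientation'],b['eye'],b['orientation'],ctrl.read_state())
E
```

```text
[0.0829869  0.93975478 1.16419096] [[-0.87604642 -0.34380238  0.33814582]
 [-0.4821671   0.63553013 -0.60300609]
 [-0.00758692 -0.69130412 -0.72252409]] [ 0.45348508 -0.61990454  0.67676275] [[ 0.9780461  -0.14258187  0.15197448]
 [-0.20823807 -0.64098675  0.73876444]
 [-0.00792079 -0.75419255 -0.65660556]] {'t': 0.1, 'joint_positions': array([-76.92082748,  33.91928125,   2.76740113,  92.22672412,
        -1.90930375,  54.01325212,  -1.93050297]), 'dq': array([ 0.12630016, -0.05720459,  0.01493437, -0.21846308,  0.05077344,
        0.06381799,  0.03459331]), 'tau': array([ 4.28787738e-03, -5.49994326e+01,  1.55348618e+00, -1.98826379e+01,
        9.76594922e-03,  3.76742100e-03,  6.88400419e-06]), 'position': array([0.22901289, 0.68703596, 0.19298543]), 'ee_rot': array([[-9.48700069e-01,  3.16176989e-01, -5.39705382e-04],
       [ 3.16177437e-01,  9.48698171e-01, -1.89943737e-03],
       [-8.85408785e-05, -1.97263903e-03, -9.99998050e-01]]), 'force': array([-0.27479704, -0.13272433,  0.36361129]), 'torque': array([-0.03226211, -0.02034829,  0.00074118]), 'grasp_force': 0.0, 'gripper_width': 0.08512244843807167}
```

View pics/s0.png

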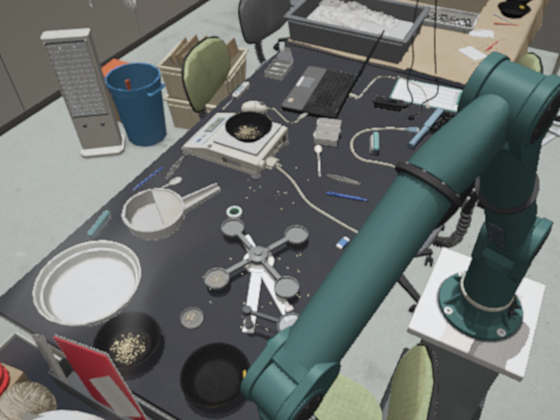

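View pics/d0.png

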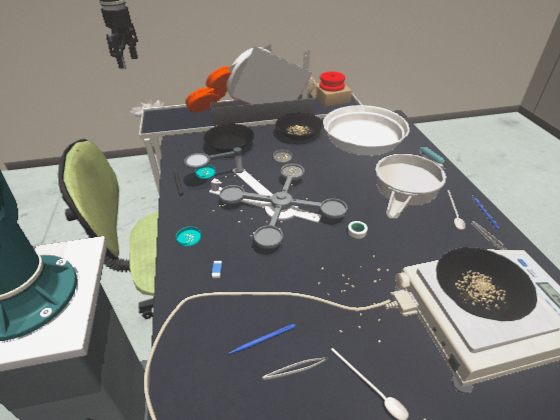

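The scene shows the hub at (258,256). The side view shows the hub at (281,199), the seeded seat near (292,171), the spare dish at (283,156) and turquoise look-alikes at (188,237) and (205,172). I'll enlarge both views.

```bash
python3 - <<'E'
from h import *
a=cv2.imread('pics/s0.png')[200:345,160:320]; b=cv2.imread('pics/d0.png')[135:260,165:365]
cv2.imwrite('pics/s0c.png',cv2.resize(a,None,fx=4,fy=4,interpolation=2)); cv2.imwrite('pics/d0c.png',cv2.resize(b,None,fx=4,fy=4,interpolation=2))
E
```

```text
(no output)
```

View pics/s0c.png

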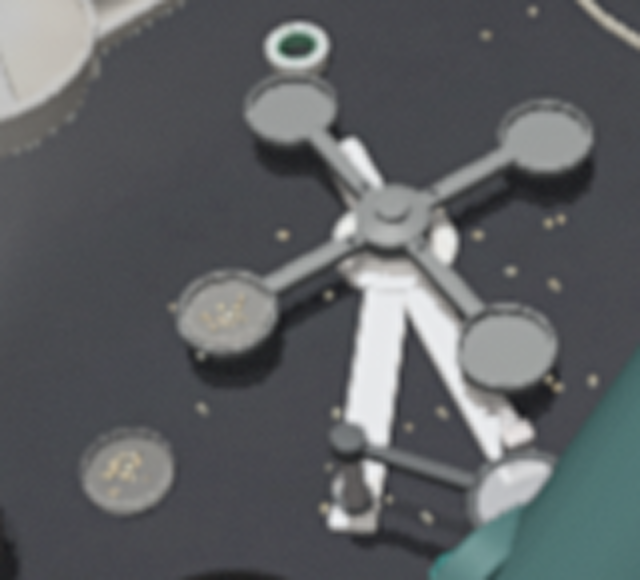

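View pics/d0c.png

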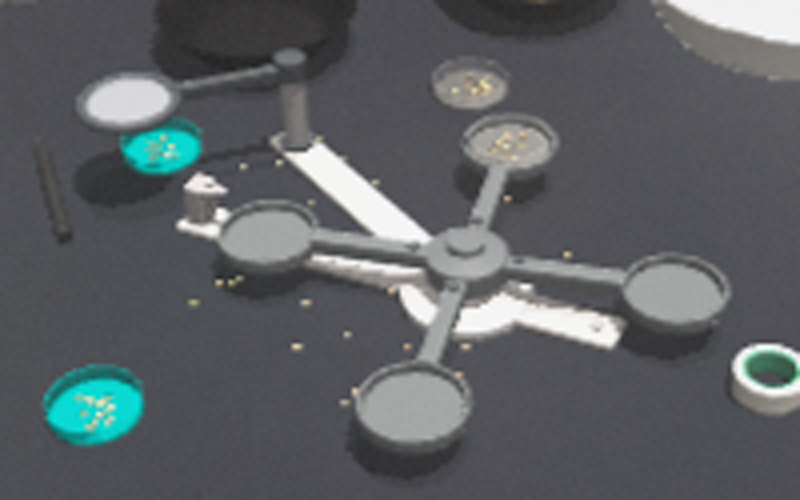

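```bash
python3 - <<'E'
from h import *
S=lambda u,v,z:onz('s0.png',160+u/4-.4,200+v/4-.4,z)
D=lambda u,v,z:onz('d0.png',165+u/4-.4,135+v/4-.4,z)
def tri(a,b):
    A=[];c=[]
    for f,(u,v) in (('s0.png',(160+a[0]/4-.4,200+a[1]/4-.4)),('d0.png',(165+b[0]/4-.4,135+b[1]/4-.4))):
        d=np.load('pics/'+f+'.npz');r=onz(f,u,v,0)-d['e'];r/=np.linalg.norm(r);P=np.eye(3)-np.outer(r,r);A.append(P);c.append(P@d['e'])
    return np.linalg.lstsq(np.vstack(A),np.hstack(c),rcond=None)[0]
ax=None
for n,a,b in [('hub',(395,208),(466,240)),('dishseat rim',(228,310),(510,142)),('seatL',(508,345),(268,234)),('seatT',(291,108),(676,288)),('seatR',(545,137),(413,402)),('post top',(347,436),(289,60)),('index',(516,432),(205,186)),('spare',(127,470),(470,83)),('tape',(297,45),(772,370))]:
    print(n,tri(a,b).round(4))
print('lens',D(128,101,.077),S(525,490,.077)); print('point',D(228,187,.039)); print('post',S(347,436,.084),D(289,60,.084))
print('turq',D(162,147,.01),D(95,405,.01))
E
```

```text
hub [0.6114 0.1613 0.0492]
dishseat rim [0.6722 0.2873 0.0345]
seatL [0.4856 0.2187 0.0327]
seatT [0.7401 0.1022 0.0331]
seatR [0.5534 0.0353 0.0326]
post top [0.5229 0.3613 0.0811]
index [0.4469 0.2802 0.0351]
spare [0.6698 0.4156 0.0069]
tape [0.7821 0.0302 0.0174]
lens [0.40289195 0.33756786 0.077     ] [0.40651988 0.33970017 0.077     ]
point [0.46398253 0.27063051 0.039     ]
post [0.52294905 0.3627779  0.084     ] [0.52143465 0.35579295 0.084     ]
turq [0.4198875  0.37395199 0.01      ] [0.3620509  0.09852958 0.01      ]
```

Candidates for the job dish (side view pixels):
- Seated seeded dish at (292,171), a clear dish in a grey seat. This is the one I choose.
- Spare dish at (283,156), lying on the table.
- Turquoise look-alikes at (188,237) and (205,172).

The enlarged crops confirm the choice. The axis is at (0.613,0.161), the dish at about 65°, the index at about 144°, and the lens 68° out. I'll turn the carousel about +79° by pushing the empty spoke at 155° from its clockwise side.

Request:
carry_out(
  moves="0 -9.4 -6.76 0 0 0 2.07; 0 -9.4 -6.76 0 0 0 2.07; 0 -9.4 -6.76 0 0 0 2.07; 0 -9.4 -6.76 0 0 0 2.07; 0 -9.4 -6.76 0 0 0 2.07; 0 -9.4 -6.76 0 0 0 2.07; 0 -9.4 -6.76 0 0 0 2.07; 0 -9.4 -6.76 0 0 0 2.07; 0 -9.4 -6.76 0 0 0 2.07; 0 -9.4 -6.76 0 0 0 2.07",
  grip_force=20,
)

```text
t: 1.35
position: [0.5709, 0.2123, 0.1939]
ee_rot: [[-0.814, 0.58, 0.001], [0.58, 0.814, -0.003], [-0.003, -0.002, -1.0]]
force: [0.4, -0.1, -0.9]
gripper_width: -0.0001
grasp_force: 0.0
```

```bash
python3 - <<'E'
from h import *
snap('wrist','w1.png')
A=np.array([.6128,.161])
for n,p in [('A',[*A,.05]),('idx',[.464,.2706,.039]),('post',[.5225,.3605,.084])]: print(n,proj('w1.png',p))
E
```

```text
A (np.float64(259.26793722219446), np.float64(249.77630551252713))
idx (np.float64(260.0721199652555), np.float64(33.45027628737367))
post (np.float64(410.6760092356673), np.float64(15.209199810658646))
```

View pics/w1.png

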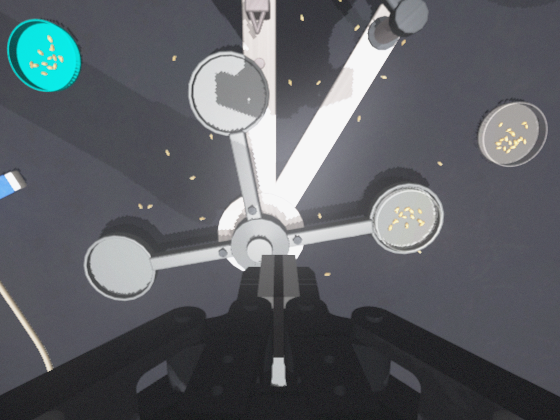

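The wrist view shows the empty seat to push at (229,92), the dish seat at (407,217), the hub at (260,245), the index point at (257,32) and the lens boss at (409,16).

```bash
python3 - <<'E'
from h import *
O=lambda u,v,z:onz('w1.png',u,v,z)[:2]
L,R,Dd=O(229,92,.035),O(122,266,.035),O(407,217,.035)
A=(R+Dd)/2
ang=lambda p,A:np.degrees(np.arctan2(*(p-A)[::-1]))
I=O(257,32,.039);P=O(409,16,.084)
print('A',A,'dish',Dd,ang(Dd,R),'L',L,ang(L,A),'I',I,ang(I,A),np.linalg.norm(I-A),'post',P,ang(P,A),np.linalg.norm(P-A),'r',np.linalg.norm(Dd-R)/2)
# rail edges
print('rail',ang(O(259.5,100,.007),O(259.5,180,.007)))
s=ctrl.read_state();print(proj('w1.png',s['position']),s['position'])
E
```

```text
A [0.61224127 0.16350762] dish [0.67136137 0.28929463] 64.82640237871631 L [0.48510024 0.22178483] 155.3748564325156 I [0.46167072 0.26920739] 144.9313365120186 0.18396720600113112 post [0.52225559 0.35929665] 114.6837631842099 0.2154779997159019 r 0.13898761706191495
rail 143.6749141770928
(np.float64(278.677456783132), np.float64(240.25334638124633)) [0.57111253 0.21252624 0.19388468]
```

Request:
carry_out(
  moves="0 0.15 0.09 1.0 0 0 0; 0 0.15 0.09 2.0 0 0 0; 0 0.15 0.09 2.8 0 0 0; 0 0.15 0.09 3.32 0 0 0; 0 0.15 0.09 3.32 0 0 0; 0 0.15 0.09 3.32 0 0 0",
)

```text
t: 2.15
position: [0.5648, 0.228, 0.0288]
ee_rot: [[-0.82, 0.572, 0.001], [0.572, 0.82, 0.001], [-0.0, 0.001, -1.0]]
force: [0.9, 0.1, 0.6]
gripper_width: 0.0001
grasp_force: 0.0
```

```bash
cat >> h.py <<'E'
A=np.array([.6125,.1622])
def rows(psis,r=.07,off=.022,z=.027):
    s=ctrl.read_state();p=s['position'];R=s['ee_rot'];yaw=np.degrees(np.arctan2(R[1,0],R[0,0]))
    print(p,yaw,s['force'])
    for ps in psis:
        a=np.radians(ps);w=A+r*np.array([np.cos(a),np.sin(a)])+off*np.array([np.sin(a),-np.cos(a)])
        d=R.T@(np.array([*w,z])-p)/.05;dy=(ps-yaw+180)%360-180
        print(ps,d.round(2),round(-dy/8,2))
E
python3 -c "
from h import *
rows([150,155,160,165,170,175,180,185,190,195])"
```

```text
[0.56480486 0.22796403 0.02877734] 145.08643591873405 [0.88415124 0.14079251 0.62102985]
150 [-0.1  -0.21  0.04] -0.61
155 [-0.08 -0.34  0.04] -1.24
160 [-0.07 -0.47  0.03] -1.86
165 [-0.07 -0.6   0.03] -2.49
170 [-0.08 -0.72  0.03] -3.11
175 [-0.1  -0.85  0.03] -3.74
180 [-0.14 -0.97  0.03] -4.36
185 [-0.18 -1.09  0.03] -4.99
190 [-0.23 -1.21  0.03] -5.61
195 [-0.3  -1.32  0.03] -6.24
```

Request:
carry_out(
  moves="0 -0.1 -0.21 0.04 0 0 -0.61; 0 -0.09 -0.28 0.04 0 0 -0.92; 0 -0.08 -0.34 0.04 0 0 -1.24; 0 -0.07 -0.4 0.04 0 0 -1.55; 0 -0.07 -0.47 0.04 0 0 -1.86; 0 -0.07 -0.6 0.03 0 0 -2.49; 0 -0.08 -0.72 0.03 0 0 -3.11; 0 -0.1 -0.85 0.03 0 0 -3.74; 0 -0.14 -0.97 0.03 0 0 -4.36; 0 -0.18 -1.09 0.03 0 0 -4.99",
)

```text
t: 3.4
position: [0.5407, 0.1765, 0.0265]
ee_rot: [[-0.996, -0.09, -0.0], [-0.09, 0.996, 0.0], [0.0, 0.0, -1.0]]
force: [-0.0, 0.7, -0.2]
gripper_width: 0.0003
grasp_force: 0.0
```

```bash
python3 -c "
from h import *
rows([185,190,195,200,205,210,215,220,223,226])
snap('wrist','w2.png');snap('side','d2.png')
a=cv2.imread('pics/w2.png');b=cv2.imread('pics/d2.png')[130:270,165:365]
cv2.imwrite('pics/c2.png',np.hstack([cv2.resize(a,(400,300)),cv2.resize(b,(400,300))]))"
```

```text
[0.54071261 0.17646161 0.02648694] -174.83836863417116 [-0.00518339  0.69994987 -0.24863311]
185 [-0.01  0.03 -0.01] 0.02
190 [ 0.03 -0.09 -0.01] -0.6
195 [ 0.05 -0.22 -0.01] -1.23
200 [ 0.06 -0.35 -0.01] -1.85
205 [ 0.06 -0.47 -0.01] -2.48
210 [ 0.05 -0.6  -0.01] -3.1
215 [ 0.03 -0.73 -0.01] -3.73
220 [-0.   -0.85 -0.01] -4.35
223 [-0.03 -0.92 -0.01] -4.73
226 [-0.06 -1.   -0.01] -5.1
```

View pics/c2.png

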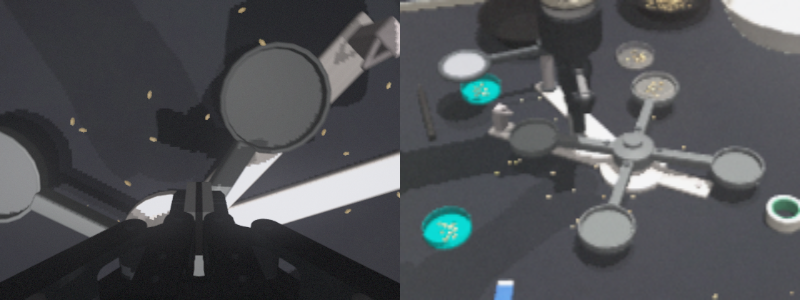

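```bash
python3 -c "
from h import *
s=ctrl.read_state();print(s['t'],s['position'],proj('d2.png',s['position']))
c=proj('d2.png',s['position']);print((c[0]-165)*2+400,(c[1]-130)*300/140)
print(proj('d2.png',[.5648,.228,.0288]))
snap('side','d3.png');snap('wrist','w3.png')
b=cv2.imread('pics/d3.png')[60:240,180:340]
a=cv2.imread('pics/w3.png')
cv2.imwrite('pics/c3.png',np.hstack([cv2.resize(a,(400,300))[:, :],cv2.resize(b,(400,450))[100:400]]))
print(abs(cv2.imread('pics/d3.png').astype(int)-cv2.imread('pics/d2.png')).max())"
```

```text
3.5 [0.54050789 0.17554756 0.02644782] (np.float64(253.84516986746587), np.float64(201.87033220134816))
577.6903397349317 154.00785471717464
(np.float64(259.49628270288855), np.float64(188.43894712610808))
93
```

View pics/c3.png

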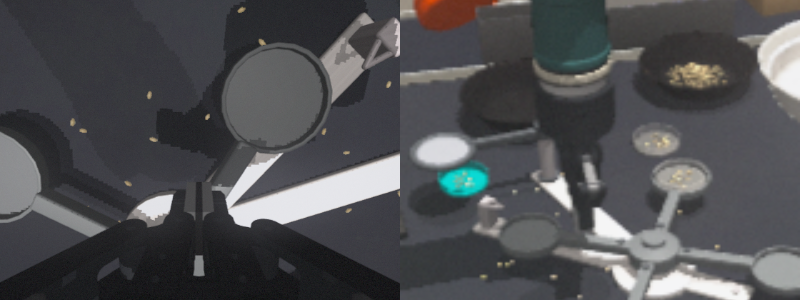

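```bash
python3 -c "
from h import *
s=ctrl.read_state();p=s['position']
def e(a,r,z,o=0):
    a=np.radians(a);return [A[0]+r*np.cos(a)-o*np.sin(a),A[1]+r*np.sin(a)+o*np.cos(a),z]
for f,x0,y0,k,n in (('w3.png',140,200,2.86,0),('d3.png',215,150,6.66,400)):
    im=cv2.imread('pics/'+f)[y0:y0+(140 if n==0 else 60),x0:x0+(140 if n==0 else 60)]
    im=cv2.resize(im,(400,400),interpolation=2)
    for q,c in ((p,(0,0,255)),([p[0],p[1],.08],(255,0,255)),(e(155.2,70,.038) if 0 else e(155.2,.07,.038),(0,255,0)),(e(155.2,.14,.035),(0,255,0)),([*A,.05],(255,0,0))):
        u,v=proj(f,q);print(f,u,v);cv2.circle(im,(int((u-x0)*400/(140 if n==0 else 60)),int((v-y0)*400/(140 if n==0 else 60))),4,c,-1)
    cv2.imwrite('pics/x%d.png'%n,im)
cv2.imwrite('pics/c4.png',np.hstack([cv2.imread('pics/x0.png'),cv2.imread('pics/x400.png')]))"
```

```text
w3.png 280.12016290472235 240.83485214866033
w3.png 281.0776594923876 291.6798086229012
w3.png 309.2364639361547 267.02948398708526
w3.png 388.28478140277855 140.06204408038917
w3.png 239.41969617311804 389.0877575137174
d3.png 253.92185998291274 201.56021680099792
d3.png 252.77219668588546 185.6320003499809
d3.png 255.78196321711133 194.4761128506856
d3.png 231.252096352233 191.99961395080769
d3.png 280.9538953875632 194.36601216516405
```

View pics/c4.png

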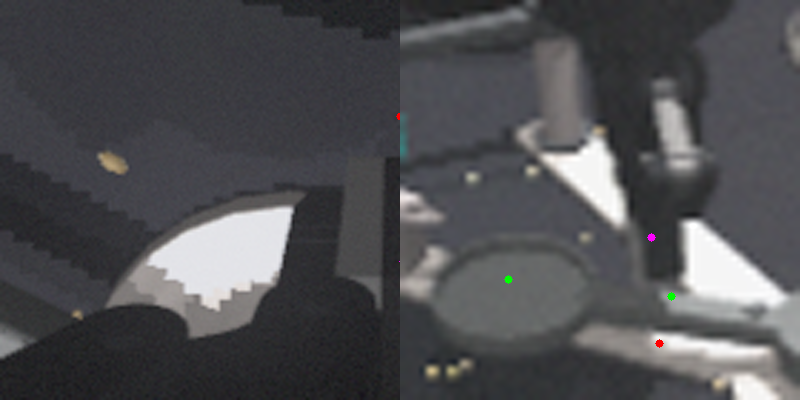

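The finger passed over the spoke. The visible fingertip ends about 19 mm above the reported TCP, and nothing was moved. I'll go back up and around, and come in lower at TCP z of about 11 mm, which still clears the 7 mm rail.

```bash
python3 -c "
from h import *
rows([185],z=.06);rows([142],z=.06);rows([142],z=.011)"
```

```text
[0.54090307 0.17671628 0.02652346] -175.1404228124131 [-0.01297536 -0.27164407 -0.21132639]
185 [-0.    0.03 -0.67] -0.02
[0.54090307 0.17671628 0.02652346] -175.1404228124131 [-0.01297536 -0.27164407 -0.21132639]
142 [-0.68  0.86 -0.67] 5.36
[0.54090307 0.17671628 0.02652346] -175.1404228124131 [-0.01297536 -0.27164407 -0.21132639]
142 [-0.68  0.86  0.31] 5.36
```

Request:
carry_out(
  moves="0 0 0 -0.67 0 0 0; 0 -0.68 0.86 -0.67 0 0 5.36; 0 -0.68 0.86 -0.67 0 0 5.36; 0 -0.68 0.86 -0.67 0 0 5.36; 0 -0.68 0.86 -0.67 0 0 5.36; 0 -0.68 0.86 -0.67 0 0 5.36; 0 -0.68 0.86 -0.2 0 0 5.36; 0 -0.68 0.86 0.1 0 0 5.36; 0 -0.68 0.86 0.31 0 0 5.36; 0 -0.68 0.86 0.31 0 0 5.36",
)

```text
t: 4.85
position: [0.5705, 0.2221, 0.0102]
ee_rot: [[-0.789, 0.615, -0.002], [0.615, 0.789, -0.001], [0.001, -0.001, -1.0]]
force: [0.4, -0.3, 0.3]
gripper_width: 0.0001
grasp_force: 0.0
```

```bash
python3 -c "
from h import *
rows([146,150,153,156,159,163,167,171,175,180],z=.011)"
```

```text
[0.57046181 0.22212098 0.01015414] 142.06697531370074 [ 0.39886458 -0.26151774  0.26415564]
146 [ 0.03 -0.09 -0.02] -0.49
150 [ 0.05 -0.19 -0.02] -0.99
153 [ 0.06 -0.26 -0.02] -1.37
156 [ 0.06 -0.34 -0.02] -1.74
159 [ 0.07 -0.42 -0.02] -2.12
163 [ 0.06 -0.52 -0.02] -2.62
167 [ 0.06 -0.62 -0.02] -3.12
171 [ 0.04 -0.72 -0.02] -3.62
175 [ 0.01 -0.82 -0.02] -4.12
180 [-0.03 -0.94 -0.02] -4.74
```

Request:
carry_out(
  moves="0 0.03 -0.09 -0.02 0 0 -0.49; 0 0.05 -0.19 -0.02 0 0 -0.99; 0 0.06 -0.26 -0.02 0 0 -1.37; 0 0.06 -0.34 -0.02 0 0 -1.74; 0 0.07 -0.42 -0.02 0 0 -2.12; 0 0.06 -0.52 -0.02 0 0 -2.62; 0 0.06 -0.62 -0.02 0 0 -3.12; 0 0.04 -0.72 -0.02 0 0 -3.62; 0 0.01 -0.82 -0.02 0 0 -4.12; 0 -0.03 -0.94 -0.02 0 0 -4.74",
)

```text
t: 6.1
position: [0.5433, 0.1843, 0.0121]
ee_rot: [[-1.0, -0.004, 0.0], [-0.004, 1.0, 0.0], [-0.0, 0.0, -1.0]]
force: [-0.9, 0.3, -0.1]
gripper_width: -0.0001
grasp_force: 0.0
```

```bash
python3 -c "
from h import *
rows([180,184,188,192,196,200,204,208,212,216,220],z=.011)
snap('wrist','w5.png');snap('side','d5.png')
a=cv2.imread('pics/w5.png');b=cv2.imread('pics/d5.png')[130:270,165:365]
cv2.imwrite('pics/c5.png',np.hstack([cv2.resize(a,(400,300)),cv2.resize(b,(400,300))]))"
```

```text
[0.54330582 0.18431483 0.01208867] -179.78549224994032 [-0.91033995  0.25555506 -0.07117999]
180 [ 0.02 -0.    0.02] 0.03
184 [ 0.04 -0.1   0.02] -0.47
188 [ 0.06 -0.2   0.02] -0.97
192 [ 0.08 -0.3   0.02] -1.47
196 [ 0.08 -0.4   0.02] -1.97
200 [ 0.08 -0.51  0.02] -2.47
204 [ 0.08 -0.61  0.02] -2.97
208 [ 0.06 -0.71  0.02] -3.47
212 [ 0.04 -0.81  0.02] -3.97
216 [ 0.01 -0.91  0.02] -4.47
220 [-0.02 -1.01  0.02] -4.97
```

View pics/c5.png

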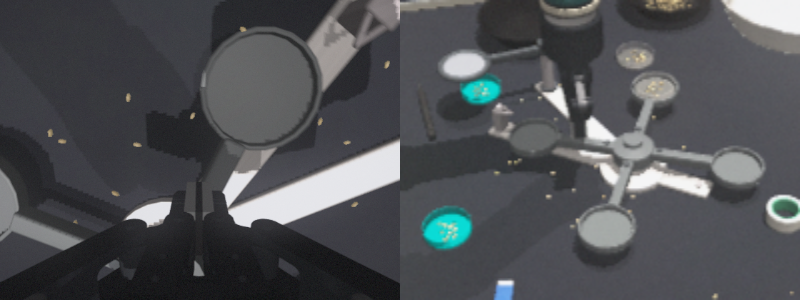

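```bash
python3 -c "
from h import *
c=viewer.read_camera('wrist');M=np.linalg.inv(np.array(c['mount']));print(np.array(c['mount']).round(4).tolist())
for x in (0,.011):
  for d in (0,.01,.02,.03,.04):
    q=M@[x,0,-d,1];print(x,d,(c['fx']*q[0]/q[2]+c['cx']).round(1),(c['fy']*q[1]/q[2]+c['cy']).round(1))
q=onz('w5.png',367,123,.035);print(q,np.degrees(np.arctan2(q[1]-A[1],q[0]-A[0])))
for n in ('0','2','5'):
    g=cv2.cvtColor(cv2.imread('pics/d%s.png'%n),7)
for n in ('0','5'):
    g=cv2.imread('pics/d%s.png'%n)[160:185,270:315].astype(float);np.save('/tmp/g%s'%n,g)
print(np.abs(np.load('/tmp/g0.npy')-np.load('/tmp/g5.npy')).mean(), 'shift',cv2.phaseCorrelate(np.load('/tmp/g0.npy').mean(2),np.load('/tmp/g5.npy').mean(2)))
s=ctrl.read_state();print(s['position'],s['force'],s['tau'])
"
```

```text
[[-0.0012, -0.9621, -0.2727, 0.0684], [1.0, -0.0016, 0.0011, -0.0007], [-0.0015, -0.2727, 0.9621, -0.1812], [0.0, 0.0, 0.0, 1.0]]
0 0 279.1 240.4
0 0.01 279.2 247.8
0 0.02 279.3 255.9
0 0.03 279.4 265.0
0 0.04 279.5 275.2
0.011 0 279.1 219.8
0.011 0.01 279.2 226.2
0.011 0.02 279.3 233.3
0.011 0.03 279.4 241.2
0.011 0.04 279.5 250.1
[0.48348549 0.21992755 0.035     ] 155.89386811309603
1.7016296296296296 shift ((0.5463828207282653, 0.47356974572804056), 1.0383757510825764)
[0.54323536 0.18392244 0.01203669] [1.5840698  0.0593767  0.21335702] [ 3.37493084e-01 -4.89344501e+01  2.15241769e-01 -9.68917072e+00
  4.57651005e-02  2.92074680e-02  5.61880670e-02]
```

No contact force and the carousel is unmoved, so the tip is still at spoke-top height (real tip about 26 mm behind the TCP). I'll go back around and descend in steps while watching the force.

```bash
python3 -c "
from h import *
rows([141],z=.045);rows([141],z=.007)"
```

```text
[0.54323536 0.18392244 0.01203669] 179.8909742644023 [1.5840698  0.0593767  0.21335702]
141 [-0.57  0.79 -0.66] 4.86
[0.54323536 0.18392244 0.01203669] 179.8909742644023 [1.5840698  0.0593767  0.21335702]
141 [-0.57  0.79  0.1 ] 4.86
```

Request:
carry_out(
  moves="0 0 0 -0.66 0 0 0; 0 -0.57 0.79 -0.66 0 0 4.86; 0 -0.57 0.79 -0.66 0 0 4.86; 0 -0.57 0.79 -0.66 0 0 4.86; 0 -0.57 0.79 -0.66 0 0 4.86; 0 -0.57 0.79 -0.66 0 0 4.86; 0 -0.57 0.79 -0.2 0 0 4.86; 0 -0.57 0.79 0.05 0 0 4.86; 0 -0.57 0.79 0.1 0 0 4.86; 0 -0.57 0.79 0.1 0 0 4.86",
)

```text
t: 7.5
position: [0.572, 0.2239, 0.0071]
ee_rot: [[-0.778, 0.628, 0.0], [0.628, 0.778, 0.0], [-0.0, 0.0, -1.0]]
force: [-0.0, -0.2, 0.7]
gripper_width: 0.0002
grasp_force: 0.0
```

Request:
carry_out(
  moves="0 0 0 0.04 0 0 0; 0 0 0 0.08 0 0 0; 0 0 0 0.11 0 0 0; 0 0 0 0.11 0 0 0",
)

```text
t: 8.0
position: [0.5718, 0.2239, 0.0015]
ee_rot: [[-0.778, 0.628, -0.0], [0.628, 0.778, -0.0], [0.0, -0.0, -1.0]]
force: [-0.2, 0.5, 0.0]
gripper_width: -0.0003
grasp_force: 0.0
```

```bash
python3 -c "
from h import *
rows([146,150,153,156,159,163,167,171,175,180],z=.0)
snap('wrist','w6.png')"
```

```text
[0.57176169 0.22393738 0.00146397] 141.08387205586965 [-0.16420416  0.50874427  0.01180036]
146 [ 0.02 -0.13  0.03] -0.61
150 [ 0.04 -0.23  0.03] -1.11
153 [ 0.05 -0.31  0.03] -1.49
156 [ 0.06 -0.38  0.03] -1.86
159 [ 0.06 -0.46  0.03] -2.24
163 [ 0.05 -0.56  0.03] -2.74
167 [ 0.04 -0.67  0.03] -3.24
171 [ 0.02 -0.77  0.03] -3.74
175 [-0.   -0.86  0.03] -4.24
180 [-0.04 -0.99  0.03] -4.86
```

TCP z of 1.5 mm over a 7 mm rail with no contact confirms the offset. Now I'll push.

Request:
carry_out(
  moves="0 0.02 -0.13 0.03 0 0 -0.61; 0 0.04 -0.23 0.03 0 0 -1.11; 0 0.05 -0.31 0.03 0 0 -1.49; 0 0.06 -0.38 0.03 0 0 -1.86; 0 0.06 -0.46 0.03 0 0 -2.24; 0 0.05 -0.56 0.03 0 0 -2.74; 0 0.04 -0.67 0.03 0 0 -3.24",
)

```text
t: 8.93
position: [0.5499, 0.2003, 0.0002]
ee_rot: [[-0.975, 0.221, 0.002], [0.221, 0.975, 0.002], [-0.001, 0.002, -1.0]]
force: [0.7, 1.5, 0.4]
gripper_width: 0.0001
grasp_force: 0.8
```

```bash
python3 -c "
from h import *
rows([167,171,175,179,183,187,191,195,199,203],z=.0)
snap('wrist','w7.png');snap('side','d7.png')
def f(n):return cv2.imread('pics/%s.png'%n,0)[165:275,215:345].astype(np.float32)
g0=f('d0');
for n in('d5','d7'): print(n,(np.abs(f(n)-g0)>25)[:,50:].sum())
"
```

```text
[5.49853712e-01 2.00297268e-01 2.05921324e-04] 167.24834329927913 [0.73620013 1.47825463 0.35763539]
167 [ 0.01 -0.02  0.  ] 0.03
171 [ 0.04 -0.12  0.  ] -0.47
175 [ 0.06 -0.22  0.  ] -0.97
179 [ 0.07 -0.32  0.  ] -1.47
183 [ 0.08 -0.42  0.  ] -1.97
187 [ 0.08 -0.53  0.  ] -2.47
191 [ 0.07 -0.63  0.  ] -2.97
195 [ 0.05 -0.73  0.  ] -3.47
199 [ 0.03 -0.83  0.  ] -3.97
203 [ 0.   -0.93  0.  ] -4.47
d5 0
d7 1030
```

The carousel is turning now (force about 1.5 N). I'll add an angle estimator from camera edges, to save views.

```bash
cat >> h.py <<'E'
def score(f,lo,hi,AA=A):
    g=cv2.GaussianBlur(cv2.imread('pics/'+f,0),(0,0),1).astype(np.float32)
    m=cv2.GaussianBlur(np.hypot(cv2.Sobel(g,5,1,0),cv2.Sobel(g,5,0,1)),(0,0),1);m=np.minimum(m,80)
    d=np.load('pics/'+f+'.npz');K=d['K'];out=[]
    t=np.linspace(0,2*np.pi,60);L=np.linspace(.035,.1,20)
    loc=np.vstack([np.c_[.14+.035*np.cos(t),.035*np.sin(t),0*t+.035]]+[np.c_[L,0*L+o,0*L+.038] for o in(.007,-.007)])
    for th in np.arange(lo,hi,.25):
        s=0
        for k in range(4):
            a=np.radians(th+90*k);c,n=np.cos(a),np.sin(a)
            P=np.c_[AA[0]+c*loc[:,0]-n*loc[:,1],AA[1]+n*loc[:,0]+c*loc[:,1],loc[:,2]]
            q=(P-d['e'])@d['R'];ok=q[:,2]>.05;u=K[0]*q[:,0]/q[:,2]+K[2];v=K[1]*q[:,1]/q[:,2]+K[3]
            ok&=(u>1)&(v>1)&(u<558)&(v<418);s+=m[v[ok].astype(int),u[ok].astype(int)].sum()
        out.append(s)
    i=int(np.argmax(out));return lo+.25*i,out[i]/np.mean(out)
E
python3 -c "
from h import *
for f in('s0','d0','w1','d5','w5','d7','w7'): print(f,score(f+'.png',45,135))"
```

```text
s0 (64.0, np.float32(1.9034524))
d0 (65.0, np.float32(1.7379308))
w1 (64.75, np.float32(3.071736))
d5 (65.75, np.float32(1.6063035))
w5 (65.75, np.float32(2.9806743))
d7 (70.5, np.float32(1.6247106))
w7 (69.5, np.float32(2.827258))
```

```bash
python3 -c "
from h import *
rows([162,165,168,172,176,180,184,188,192,196],z=.0,off=.0145)"
```

```text
[5.49191324e-01 1.98959364e-01 1.08643935e-04] 167.0465177193789 [0.54637609 1.55258414 0.0767393 ]
162 [-0.03 -0.02  0.  ] 0.63
165 [-0.01 -0.09  0.  ] 0.26
168 [ 0.01 -0.17  0.  ] -0.12
172 [ 0.02 -0.26  0.  ] -0.62
176 [ 0.03 -0.36  0.  ] -1.12
180 [ 0.03 -0.46  0.  ] -1.62
184 [ 0.02 -0.56  0.  ] -2.12
188 [ 0.01 -0.66  0.  ] -2.62
192 [-0.01 -0.76  0.  ] -3.12
196 [-0.03 -0.86  0.  ] -3.62
```

Request:
carry_out(
  moves="0 -0.01 -0.09 0 0 0 0; 0 0.01 -0.17 0 0 0 -0.12; 0 0.02 -0.26 0 0 0 -0.62; 0 0.03 -0.36 0 0 0 -1.12; 0 0.03 -0.46 0 0 0 -1.62; 0 0.02 -0.56 0 0 0 -2.12; 0 0.01 -0.66 0 0 0 -2.62; 0 -0.01 -0.76 0 0 0 -3.12; 0 -0.03 -0.86 0 0 0 -3.62; 0 -0.07 -0.95 0 0 0 -4.12",
)

```text
t: 10.28
position: [0.5409, 0.1515, -0.0001]
ee_rot: [[-0.939, -0.344, -0.002], [-0.344, 0.939, -0.001], [0.002, -0.0, -1.0]]
force: [-1.9, 0.9, 0.5]
gripper_width: 0.0001
grasp_force: 1.0
```

```bash
python3 -c "
from h import *
rows([200,203,206,209,212,215,218,221,224,226],z=.0,off=.0145)
snap('wrist','w8.png');snap('side','d8.png')
for f in('d8','w8'): print(f,score(f+'.png',65,135))"
```

```text
[ 5.40884945e-01  1.51530691e-01 -6.97074587e-05] -159.87592408653833 [-1.87554681  0.90688988  0.46353098]
200 [-0.02  0.   -0.  ] 0.02
203 [-0.01 -0.07 -0.  ] -0.36
206 [ 0.   -0.15 -0.  ] -0.73
209 [ 0.01 -0.22 -0.  ] -1.11
212 [ 0.01 -0.3  -0.  ] -1.48
215 [ 0.01 -0.37 -0.  ] -1.86
218 [ 0.   -0.45 -0.  ] -2.23
221 [-0.01 -0.52 -0.  ] -2.61
224 [-0.02 -0.59 -0.  ] -2.98
226 [-0.03 -0.64 -0.  ] -3.23
d8 (109.75, np.float32(1.5243043))
w8 (109.25, np.float32(2.5407202))
```

Carousel at 109.5° of about 144.4°, tracking as planned.

Request:
carry_out(
  moves="0 -0.01 -0.07 0 0 0 -0.36; 0 0 -0.15 0 0 0 -0.73; 0 0.01 -0.22 0 0 0 -1.11; 0 0.01 -0.3 0 0 0 -1.48; 0 0.01 -0.37 0 0 0 -1.86; 0 0 -0.45 0 0 0 -2.23; 0 -0.01 -0.52 0 0 0 -2.61; 0 -0.02 -0.59 0 0 0 -2.98; 0 -0.03 -0.64 0 0 0 -3.23; 0 -0.03 -0.64 0 0 0 -3.23",
)

```text
t: 11.62
position: [0.554, 0.1217, -0.0002]
ee_rot: [[-0.698, -0.716, -0.001], [-0.716, 0.698, -0.001], [0.001, -0.0, -1.0]]
force: [-1.5, 0.3, 0.1]
gripper_width: -0.0001
grasp_force: 0.3
```

```bash
python3 -c "
from h import *
rows([226,228,230,231,232,233,234,235,236],z=.0,off=.0145)
snap('wrist','w9.png');snap('side','d9.png');snap('scene','s9.png')
for f in('d9','w9','s9'): print(f,score(f+'.png',110,160))"
```

```text
[ 5.54012842e-01  1.21702148e-01 -1.69399722e-04] -134.26718724546578 [-1.50323594  0.31891761  0.0632543 ]
226 [ 0.    0.01 -0.  ] -0.03
228 [ 0.01 -0.04 -0.  ] -0.28
230 [ 0.02 -0.09 -0.  ] -0.53
231 [ 0.02 -0.11 -0.  ] -0.66
232 [ 0.03 -0.14 -0.  ] -0.78
233 [ 0.03 -0.16 -0.  ] -0.91
234 [ 0.03 -0.19 -0.  ] -1.03
235 [ 0.03 -0.21 -0.  ] -1.16
236 [ 0.03 -0.24 -0.  ] -1.28
d9 (135.25, np.float32(1.4231473))
w9 (135.75, np.float32(2.6909463))
s9 (134.75, np.float32(1.4087139))
```

Request:
carry_out(
  moves="0 0.01 -0.04 0 0 0 -0.28; 0 0.02 -0.09 0 0 0 -0.53; 0 0.02 -0.11 0 0 0 -0.66; 0 0.03 -0.14 0 0 0 -0.78; 0 0.03 -0.165 0 0 0 -0.91; 0 0.03 -0.18 0 0 0 -1.0; 0 0.03 -0.19 0 0 0 -1.03; 0 0.03 -0.19 0 0 0 -1.03",
)

```text
t: 12.78
position: [0.5602, 0.1148, 0.0001]
ee_rot: [[-0.587, -0.809, 0.0], [-0.809, 0.587, 0.0], [-0.0, -0.0, -1.0]]
force: [-0.2, 2.1, -1.3]
gripper_width: 0.0003
grasp_force: 0.6
```

```bash
python3 -c "
from h import *
rows([234,225],z=.0,off=.0145)
snap('wrist','wa.png');snap('side','da.png');snap('scene','sa.png')
for f in('da','wa','sa'): print(f,score(f+'.png',120,170))"
```

```text
[5.60244910e-01 1.14782313e-01 5.15083927e-05] -125.95512156057131 [-0.21593928  2.06227809 -1.27463909]
234 [0.02 0.   0.  ] 0.01
225 [-0.04  0.22  0.  ] 1.13
da (143.0, np.float32(1.3953832))
wa (143.5, np.float32(2.4001558))
sa (142.75, np.float32(1.4403405))
```

Request:
carry_out(
  moves="0 0.02 -0.02 0 0 0 -0.1; 0 0.02 -0.03 0 0 0 -0.1; 0 0.02 -0.03 0 0 0 -0.1; 0 0 0.15 0 0 0 0; 0 0 0.3 0 0 0 0; 0 0 0.3 -1 0 0 0; 0 0 0.3 -2 0 0 0; 0 0 0.3 -3 0 0 0; 0 0 0.3 -3.6 0 0 0; 0 0 0.3 -3.6 0 0 0",
)

```text
t: 14.18
position: [0.5493, 0.1243, 0.1825]
ee_rot: [[-0.587, -0.809, 0.005], [-0.809, 0.587, 0.001], [-0.004, -0.004, -1.0]]
force: [-0.1, -0.1, -0.8]
gripper_width: -0.0002
grasp_force: 0.0
```

```bash
python3 -c "
from h import *
s=ctrl.read_state();print(s['position'],s['ee_rot'].round(3).tolist())
snap('wrist','wb.png');snap('side','db.png');snap('scene','sb.png')
for f in('db','wb','sb'): print(f,score(f+'.png',120,170))
for n,q in (('tip',[.4615,.2699,.039]),('seat',[.4985,.2435,.035])): print(n,proj('wb.png',q),proj('db.png',q),proj('sb.png',q))"
```

```text
[0.54925776 0.12425962 0.1825454 ] [[-0.587, -0.809, 0.005], [-0.809, 0.587, 0.001], [-0.004, -0.004, -1.0]]
db (144.25, np.float32(1.3828135))
wb (144.5, np.float32(2.440876))
sb (143.5, np.float32(1.5205914))
tip (np.float64(449.54955989854943), np.float64(252.61062823101338)) (np.float64(220.74203201098055), np.float64(181.61390242282948)) (np.float64(285.18104688896693), np.float64(301.5472930162673))
seat (np.float64(398.8242579156841), np.float64(251.28817978654018)) (np.float64(235.03948337188535), np.float64(186.52750894226455)) (np.float64(278.0247105786388), np.float64(289.9297196120284))
```

Carousel is at about 144.2°, in line with the index at about 144.3°. Next, the lens arm, pushed from its +y side.

```bash
cat >> h.py <<'E'
PV=np.array([.5225,.3602])
def lrows(ps,z=.031,r=.055,off=.0125):
    global A;B=A;A=PV;rows(ps,r,off,z);A=B
E
python3 -c "
from h import *
lrows([170],z=.18);print(ctrl.read_state()['joint_positions'].round(1))"
```

```text
[0.54660531 0.12303493 0.17887559] -125.9482820224871 [-0.77162303 -0.0664572   0.163682  ]
170 [-3.3   4.27 -0.03] 8.01
[  4.1  25.5 -28.6 113.4  16.9  45.3 109.8]
```

Request:
carry_out(
  moves="0 -3.3 4.27 -0.03 0 0 8.0; 0 -3.3 4.27 -0.03 0 0 8.0; 0 -3.3 4.27 -0.03 0 0 8.0; 0 -3.3 4.27 -0.03 0 0 8.0; 0 -3.3 4.27 -0.03 0 0 8.0; 0 -3.3 4.27 -0.03 0 0 8.0; 0 -3.3 4.27 -0.03 0 0 8.0; 0 -3.3 4.27 -0.03 0 0 8.0; 0 -3.3 4.27 -0.03 0 0 8.0",
)

```text
t: 15.45
position: [0.4721, 0.3817, 0.1811]
ee_rot: [[-0.985, 0.173, -0.001], [0.173, 0.985, -0.001], [0.001, -0.001, -1.0]]
force: [0.2, -0.5, 0.1]
gripper_width: -0.0002
grasp_force: 0.0
```

```bash
python3 -c "
from h import *
lrows([170,174]);snap('wrist','wc.png');snap('side','dc.png')
for f in ('wc','dc'): print(proj(f+'.png',[*PV,.084]),proj(f+'.png',[.4047,.3386,.077]))
a=cv2.imread('pics/wc.png');b=cv2.imread('pics/dc.png')[100:240,165:365]
cv2.imwrite('pics/cc.png',np.hstack([cv2.resize(a,(400,300)),cv2.resize(b,(400,300))]))"
```

```text
[0.47210625 0.3817119  0.1810554 ] 170.06286579873165 [ 0.24616031 -0.47375719  0.08329932]
170 [0.03 0.   3.  ] 0.01
174 [ 0.05 -0.07  3.  ] -0.49
(np.float64(262.84253153725246), np.float64(260.24431809115083)) (np.float64(204.45085659522437), np.float64(114.43948290094882))
(np.float64(237.0290718116972), np.float64(148.78341105097294)) (np.float64(197.2227604563805), np.float64(159.58026598031586))
```

View pics/cc.png

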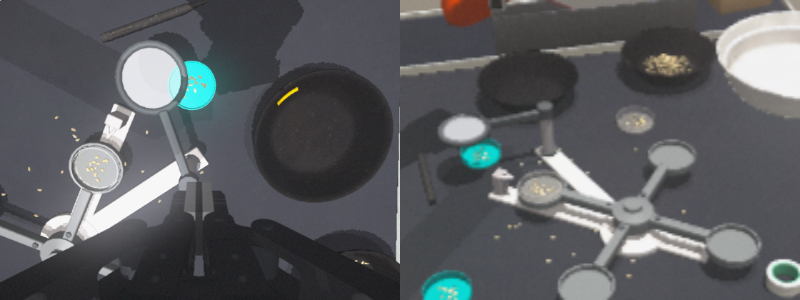

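The wrist view shows the dish at (96,167), in line with the index plate at (118,118). The lens is at (151,77), with its arm running to the boss at (187,185), and the spot to come down beside the arm is free.

Request:
carry_out(
  moves="0 0.03 0 1 0 0 0; 0 0.03 0 2 0 0 0; 0 0.03 0 2.7 0 0 0; 0 0.03 0 3 0 0 0; 0 0.03 0 3 0 0 0",
)

```text
t: 16.18
position: [0.4704, 0.3825, 0.0311]
ee_rot: [[-0.985, 0.173, -0.001], [0.173, 0.985, -0.001], [0.001, -0.001, -1.0]]
force: [1.3, 0.2, 0.4]
gripper_width: 0.0001
grasp_force: 0.0
```

```bash
python3 -c "
from h import *
lrows([175,180,184,188,192,196,200,204,208,212])"
```

```text
[0.4703889  0.38252793 0.03107955] 170.0427376280569 [1.2884111  0.15100553 0.39277757]
175 [ 0.01 -0.11  0.  ] -0.62
180 [ 0.02 -0.2   0.  ] -1.24
184 [ 0.02 -0.28  0.  ] -1.74
188 [ 0.02 -0.36  0.  ] -2.24
192 [ 0.01 -0.44  0.  ] -2.74
196 [-0.01 -0.52  0.  ] -3.24
200 [-0.03 -0.59  0.  ] -3.74
204 [-0.05 -0.67  0.  ] -4.24
208 [-0.08 -0.74  0.  ] -4.74
212 [-0.12 -0.81  0.  ] -5.24
```

Request:
carry_out(
  moves="0 0.01 -0.11 0 0 0 -0.62; 0 0.02 -0.2 0 0 0 -1.24; 0 0.02 -0.28 0 0 0 -1.74; 0 0.02 -0.36 0 0 0 -2.24; 0 0.01 -0.44 0 0 0 -2.74; 0 -0.01 -0.52 0 0 0 -3.24; 0 -0.03 -0.59 0 0 0 -3.74; 0 -0.05 -0.67 0 0 0 -4.24; 0 -0.08 -0.74 0 0 0 -4.74; 0 -0.12 -0.81 0 0 0 -5.24",
)

```text
t: 17.42
position: [0.4709, 0.344, 0.0341]
ee_rot: [[-0.847, -0.532, 0.004], [-0.532, 0.847, 0.004], [-0.005, 0.001, -1.0]]
force: [-0.7, 0.8, 1.7]
gripper_width: 0.0005
grasp_force: 1.0
```

```bash
cat >> h.py <<'E'
def lens(f,lo=165,hi=275):
    g=cv2.GaussianBlur(cv2.imread('pics/'+f,0),(0,0),1).astype(np.float32)
    m=np.minimum(cv2.GaussianBlur(np.hypot(cv2.Sobel(g,5,1,0),cv2.Sobel(g,5,0,1)),(0,0),1),80);o=[];t=np.linspace(0,6.28,60)
    for th in range(lo,hi):
        a=np.radians(th);c=PV+.121*np.array([np.cos(a),np.sin(a)])
        q=[proj(f,[c[0]+.037*np.cos(x),c[1]+.037*np.sin(x),.077]) for x in t]
        o.append(sum(m[int(v),int(u)] for u,v in q if 0<u<559 and 0<v<419))
    i=int(np.argmax(o));return lo+i,o[i]/np.mean(o)
E
python3 -c "
from h import *
lrows([216,220,224,228,232,236,240,244,248,252])
snap('wrist','we.png');snap('side','de.png');snap('scene','se.png')
for f in('d0','dc','wc','de','we','se'): print(f,lens(f+'.png'))"
```

```text
[0.47087408 0.34400995 0.0341433 ] -147.8881193976537 [-0.73540734  0.82207272  1.65798532]
216 [ 0.07 -0.1   0.06] -0.49
220 [ 0.08 -0.18  0.06] -0.99
224 [ 0.08 -0.26  0.06] -1.49
228 [ 0.08 -0.34  0.06] -1.99
232 [ 0.07 -0.41  0.06] -2.49
236 [ 0.06 -0.49  0.06] -2.99
240 [ 0.04 -0.57  0.06] -3.49
244 [ 0.02 -0.64  0.06] -3.99
248 [-0.01 -0.72  0.06] -4.49
252 [-0.04 -0.79  0.06] -4.99
d0 (193, np.float32(1.5725011))
dc (189, np.float32(1.4459091))
wc (187, np.float32(2.6143255))
de (219, np.float32(1.687542))
we (216, np.float32(2.494777))
se (215, np.float32(1.6737235))
```

Lens arm moved to about 216°; the stop is at about 259°.

Request:
carry_out(
  moves="0 0.07 -0.1 0.04 0 0 -0.49; 0 0.08 -0.18 0.04 0 0 -0.99; 0 0.08 -0.26 0.04 0 0 -1.49; 0 0.08 -0.34 0.04 0 0 -1.99; 0 0.07 -0.41 0.04 0 0 -2.49; 0 0.06 -0.49 0.04 0 0 -2.99; 0 0.04 -0.57 0.04 0 0 -3.49; 0 0.02 -0.64 0.04 0 0 -3.99; 0 0 -0.7 0.04 0 0 -4.4; 0 0 -0.7 0.04 0 0 -4.4",
)

```text
t: 18.82
position: [0.4886, 0.3125, 0.0302]
ee_rot: [[-0.39, -0.921, 0.001], [-0.921, 0.39, 0.001], [-0.001, -0.001, -1.0]]
force: [-0.1, 0.1, 0.1]
gripper_width: 0.0001
grasp_force: 0.2
```

```bash
python3 -c "
from h import *
lrows([248,250,252,254,256,258,260,262,264])
snap('wrist','wf.png');snap('side','df.png');snap('scene','sf.png')
for f in('df','wf','sf'): print(f,lens(f+'.png'),score(f+'.png',130,160))"
```

```text
[0.48861271 0.31250093 0.03018162] -112.94650809166939 [-0.12750573  0.14714623  0.08942992]
248 [-0.04 -0.02 -0.02] -0.12
250 [-0.03 -0.06 -0.02] -0.37
252 [-0.03 -0.1  -0.02] -0.62
254 [-0.02 -0.14 -0.02] -0.87
256 [-0.02 -0.18 -0.02] -1.12
258 [-0.02 -0.22 -0.02] -1.37
260 [-0.01 -0.25 -0.02] -1.62
262 [-0.02 -0.29 -0.02] -1.87
264 [-0.02 -0.33 -0.02] -2.12
df (255, np.float32(1.8806584)) (144.25, np.float32(1.265934))
wf (254, np.float32(3.1959033)) (146.5, np.float32(1.9118644))
sf (272, np.float32(1.3495727)) (142.75, np.float32(1.1566597))
```

Request:
carry_out(
  moves="0 -0.03 -0.06 0 0 0 -0.37; 0 -0.03 -0.1 0 0 0 -0.62; 0 -0.02 -0.12 0 0 0 -0.75; 0 -0.02 -0.14 0 0 0 -0.87; 0 -0.02 -0.16 0 0 0 -1.0; 0 -0.02 -0.16 0 0 0 -1.0",
)

```text
t: 19.73
position: [0.4929, 0.3098, 0.0292]
ee_rot: [[-0.255, -0.967, -0.004], [-0.967, 0.255, -0.001], [0.002, 0.003, -1.0]]
force: [-6.5, -0.6, 3.3]
gripper_width: -0.0001
grasp_force: 3.1
```

```bash
python3 -c "
from h import *
snap('wrist','wg.png');snap('side','dg.png')
for f in('dg','wg'): print(f,lens(f+'.png'),score(f+'.png',130,160))"
```

```text
dg (260, np.float32(1.9258265)) (144.25, np.float32(1.2559222))
wg (258, np.float32(3.0927994)) (144.75, np.float32(1.9807911))
```

Force has risen to 6.5 N with the lens at about 259°, so it's at the stop. One small confirming push, then back off and up.

Request:
carry_out(
  moves="0 0 -0.04 0 0 0 0; 0 0 -0.07 0 0 0 0; 0 0 -0.07 0 0 0 0; 0 0 -0.07 0 0 0 0",
)

```text
t: 20.32
position: [0.493, 0.3097, 0.0292]
ee_rot: [[-0.253, -0.967, -0.008], [-0.967, 0.253, -0.001], [0.003, 0.007, -1.0]]
force: [-10.9, 0.1, 5.1]
gripper_width: -0.0002
grasp_force: 5.7
```

Request:
carry_out(
  moves="0 0 0.1 0 0 0 0; 0 0 0.3 0 0 0 0; 0 0 0.5 0 0 0 0; 0 0 0.5 -1 0 0 0; 0 0 0.5 -2 0 0 0; 0 0 0.5 -3 0 0 0; 0 0 0.5 -3.5 0 0 0; 0 0 0.5 -3.5 0 0 0",
)

```text
t: 21.32
position: [0.4764, 0.3169, 0.2069]
ee_rot: [[-0.256, -0.967, 0.005], [-0.967, 0.256, 0.003], [-0.004, -0.004, -1.0]]
force: [0.5, 0.6, -1.9]
gripper_width: -0.0004
grasp_force: 0.0
```

```bash
python3 -c "
from h import *
print(ctrl.read_state()['position'],ctrl.read_state()['dq'].round(1))
snap('wrist','wh.png');snap('side','dh.png');snap('scene','sh.png')
for f in('dh','wh','sh'): print(f,lens(f+'.png'),score(f+'.png',130,160))
e=proj('dh.png',[.5225+.121*np.cos(np.radians(259)),.3602+.121*np.sin(np.radians(259)),.077]);print(e)
S=A+.14*np.array([np.cos(np.radians(144.3)),np.sin(np.radians(144.3))]);print(S,PV+.121*np.array([np.cos(np.radians(259)),np.sin(np.radians(259))]))"
```

```text
[0.47635977 0.31692654 0.20686243] [-0.7  2.3  1.7  2.8  0.4 -0.3 -0.3]
dh (260, np.float32(1.8967041)) (144.25, np.float32(1.2565308))
wh (258, np.float32(3.1004343)) (143.75, np.float32(2.0516584))
sh (258, np.float32(1.6858475)) (143.5, np.float32(1.2227437))
(np.float64(234.0970021687271), np.float64(174.5479371296315))
[0.49880831 0.24389577] [0.49941211 0.24142311]
```

The lens held its position under 11 N, so it is at its stop. The lens centre is within 3 mm of the dish place, and the arm is clear. Handing in.

Request:
carry_out(
  moves="0 0 0 0 0 0 0; 0 0 0 0 0 0 0; 0 0 0 0 0 0 0",
)

```text
t: 21.85
position: [0.4747, 0.3154, 0.204]
ee_rot: [[-0.256, -0.967, -0.001], [-0.967, 0.256, -0.0], [0.001, 0.001, -1.0]]
force: [-1.1, -0.8, 0.2]
gripper_width: -0.0003
grasp_force: 0.0
```

```bash
python3 -c "
from h import *
print(hand_in())"
```

```text
the job is handed in; nothing more can be done
None
```

The job is handed in at about 22 s: the dish's seat is in line with the index to within about 1° (2–3 mm) by the camera measurements, the lens arm was pushed to its stop and did not move further under 11 N, and the robot ended clear of everything.

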